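Move the latched battery pack from the charger to the key programmer

ROBOT

A 6-joint arm with a two-finger parallel gripper is mounted at the origin on a cart in front of the work surface, level with it; the furniture and walls round the work are solid. World frame = base frame: x ahead of the robot, y to its left, z up, the work surface at z = 0. Lengths are in m, angles in rad, forces in N, time in s.
With the tool pointing down it reaches from about 0.35 to 0.775 m from the base axis. Payload 7.3 kg.
Tool frame: the origin (TCP) lies at the very end of the fingers, on their centre line; the grasp point (between the pads) lies 19 mm behind it; z points along the fingers, y is the line along which they close (so a half turn about z gives the same grasp; the last joint's range is limited). The gripper opens to 92 mm and grips with 3 to 60 N. Pads are 19 mm wide; open, the fingers measure 130 mm over their backs; the gripper's body (75 mm by 190 mm) begins 47 mm behind the grasp point.
Start: joints at [1.106, 0.342, 1.524, -0, 1.275, -0.146], TCP at [0.165, 0.499, 0.227] pointing down, gripper open.
Joint ranges: [-2.53, 2.53], [-0.77, 2.02], [0.04, 2.7], [-1, 4.14], [0.28, 2.66], [-3.11, 3.11]. Speed limits (rad/s): [2.57, 2.57, 3.14, 3.14, 3.14, 3.14].

INTERFACE

Orientations are given as [roll, pitch, yaw] about the fixed x, y, z axes, in that order (R = Rz(yaw) Ry(pitch) Rx(roll)).
In Python, from cell import robot, read_camera, get_calibration gives the robot as it stands. The module is installed in compiled form; this text tells all that it offers.
- The arm moves only by the tool send_rows, never from a script. Its argument "plan" is a list of rows, each a list of 2 entries, a list of its own where there are three numbers: the shift along the tool's x, y, z as a fraction of full scale, then the turn, a rotation vector about the tool's x, y, z as a fraction of full scale. A call has exactly 10 rows; each row shifts and turns the commanded pose from where the row before left it, along the tool's axes as they then stand; what a row does not reach is not made up. Full scale, the value 1, is 0.025 m for a shift and 90 degrees for a turn. A row lasts 1/8 s, in which the tool goes at most 62.5 mm and 10.7 degrees, less where a joint would pass 70% of its speed; a pose out of reach is approached as far as the arm can. A call with a number of a shift or a turn outside -1 to 1 is refused whole. A call with a gripper value outside its range is refused whole. "gripper" is the opening, from -1 (shut) to 1 (fully open), so that 0 is half open, set as the call begins (left out, the last holds). The fingers move at their own pace and stop on an object; "force" is the grip in N (left out, the last holds). Time passes only in rows, so rows that do not move let the fingers close, or fill a call up. It gives the time, the measured TCP pose, the force, the opening and the grip force at its end, in the units of the state.
- robot.observe(): the state, without advancing time (a new reading comes with each control period).
- read_camera(name): name is "side" or "top"; returns (picture, depth): 384x512x3 uint8, blue, green, red; 384x512 float32, m along the optical axis (not along the pixel's ray), 0 where there is no reading.
- get_calibration(name): a dict with "intrinsics" (3x3 intrinsics, pixels), "rvec" (rotation vector, rad) and "tvec" (3), from world to camera coordinates, as OpenCV has them. Camera axes: x right, y down, z forward; pixel columns grow to the right and rows downward; lengths in m; the calibration is good to about 2 mm. A picture is of the moment at which its call begins. get_calibration takes no time and is no camera call.
- robot.hand_in(): hands the job in; it is judged then, once.
The state is a dict: "time": time; "qpos": joint angles; "qvel": joint speeds; "joint_efforts": joint torques, N m; "tool_pos": TCP position; "tool_rot": TCP orientation; "contact_force": force on the tool from outside, world axes, zero at the start; "torque": the same for the moment, N m; "opening": finger opening in m; "grip_force": force on a finger pad.
Only numpy, scipy, OpenCV 4.12 (cv2) and the standard library are available. Lean on these libraries where they do the work, as an engineer would, in place of code of your own. Each camera call takes 0.05 s, during which the arm holds its last target. There are 200 camera calls.

TASK

The battery pack in the charger is charged: press its snap tab in, lift it out without wrenching the latch, and fit it into the key programmer's battery well, tab to the front. Press it gently home until the tab snaps out under the lip and the pack stays down by itself, then let go; never force the pack in either well, and leave the other things on the bench where they are.

Things in the scene. Friction and masses are not known exactly. Their poses are not given: they have to be found in the camera images.
- charger_well (a point): Centre of the mouth of the charger's battery well, level with the rim; axes as the charger's. The well is 33.6 x 57.6 mm (x by y) and 38 mm deep, its edges only just broken (no lead-in). Two sprung pins in the floor push the pack up against its latch with about 8 N.
- programmer_well (a point): Centre of the mouth of the programmer's battery well, level with the rim; axes as the programmer's. The same well as the charger's: 33.6 x 57.6 mm, 38 mm deep. Its two pins stand 6.8 mm above the floor; they start to yield at about 4 N and push with about 8 N when the pack is home.
- pack_center (a point): Centre of the pack, half-way up (46 mm above its underside), axes as the pack's. Latched home, it stands 9.8 mm above the well's rim (pack's underside 1.8 mm above the well's floor, its top 55.8 mm above the rim); standing unlatched on pins and hook, 14 to 19 mm.
- tab_pad (a point): Middle of the outer face of the snap tab's ribbed finger pad, on the pack's front (-x) face, 66 mm above its underside (30 mm above the rim when home); pad 24 mm wide, 22 mm tall. Sprung out, the pack is 44 mm thick from pad to back; with the pad pressed right in, 33 mm (pad 17 mm in front of the pack's middle). About 3 N presses it in.
- pack_tab (a joint): Angle of the snap tab, hinged at the pack's foot: 0 sprung out, 0.18 rad pressed right in. Its hook, 30.2 mm above the underside, catches under the well's front lip and is free of it only beyond about 0.14 rad. The hook is ramped below: a pack pushed straight down (10 to 17 N) snaps in by itself.
- blank_tin: Bystander: tin of key blanks, 67 mm across and 89 mm tall, origin at the centre of its foot.
- tape_roll: Bystander: roll of brown tape lying flat, 58 mm across and 20 mm high, origin at the centre of its underside.
- cutter_spare: Bystander: flat milling wheel, 71 mm across and 6 mm thick, origin at the centre of its underside.
- pack: Black battery pack, 32 x 56 mm (x by y) and 92 mm tall, about 0.2 kg. Origin: centre of its underside; x runs from the tab face to the plain back, z up. It has 0.8 mm of play on every side in a well and goes in tab to the front. Its flat top may be pressed on, slowly, with up to 18 N: once latched, it soon meets the hard floor.
- charger: Charger: grey moulded block, 80 x 86 mm, 52 mm high, with a low foot carrying two small lamps at its front and a socket behind; fixed to the bench. Origin: centre of its underside; x runs from its front (lamps) to its back, z up. Key-cutting machines up to 260 mm high stand beside and between charger and programmer.
- programmer: Key programmer: grey moulded bench instrument, 163 x 104 mm, with a sloping panel of display and small keys at its front and a 56 mm high block with an empty battery well behind; fixed to the bench. Origin: on the bench, 34 mm in front (-x) of the well's axis; x runs from its front (panel) to its back, z up.
There are look-alikes about, which are no part of the job. Leave any green look-alike of the pack alone.

How it is judged:
On the way, in this order (a step that is already met when the one before it is completed fails the run):
1. the pack has been lifted out of the charger, clear of its well (z of pack_center in the frame of charger_well above 0.055 m), for 0.2 s.
2. the pack is latched home in the programmer's well (horizontal distance between pack_center and programmer_well below 0.003 m and z of pack_center in the frame of programmer_well between 0.0075 and 0.0125 m and angle between pack_center's own z axis and vertical below 0.06 rad and angle between the x axis of pack_center and the x axis of programmer_well, either way round below 0.08 rad and value of joint pack_tab below 0.05 rad), for 0.2 s.
At the end, for the whole second after the job is handed in: the pack stands latched in the programmer's well: its centre 7.5 to 12.5 mm above the rim and within 3 mm of the well's axis, upright, square in the well, the tab sprung out (below 0.05 rad), at rest (all of step 2 and linear speed of pack below 0.01 m/s); the robot touches nothing.
It fails at once if the pack and the charger push on one another with over 30 N (contact force between pack and charger above 30 N).
It fails at once if the pack and the programmer push on one another with over 45 N (contact force between pack and programmer above 45 N).
It fails at once if a bystander is shoved more than 30 mm (distance of any of blank_tin, tape_roll, cutter_spare from where it was at the start of the episode above 0.03 m).
It also fails if it takes over 67 s, if anything falls off the work surface, if the arm or the gripper's body presses on something with over 40 N, if the wrist force passes 120 N, or if a joint passes its speed limit or range.

## Working session

There is one attempt and no reset: what is moved stays moved. The work goes in short steps, Python scripts to look and compute and a tool call to move; the robot and the scene stay as the last step left them, time stands still between calls to the robot, and variables do not carry over. Pictures are saved under pics/ and viewed, at most 10 in all, crops included, and the job is handed in when it is done.

Besides the shell and the picture viewer there is one more tool, called after ">>>" by a JSON object that holds its "method" and its "body". send_rows: Moves the arm, as the interface text tells. Shift numbers are shares of 0.025 m and turn numbers shares of 90 degrees, none past 1 either way. Its arguments: {"type":"object","properties":{"plan":{"type":"array"},"gripper":{"type":"number"},"force":{"type":"number"}},"required":["plan"]}

```bash
mkdir -p pics; cat > h.py <<'E'
import numpy as np,cv2
from cell import robot,read_camera,get_calibration
def cap(n):
    im,d=read_camera(n); np.savez(f'{n}.npz',im=im,d=d); return im,d
def cloud(n,d):
    c=get_calibration(n);K=np.array(c['intrinsics']);R,_=cv2.Rodrigues(np.array(c['rvec'],float));t=np.array(c['tvec']).ravel()
    v,u=np.mgrid[:d.shape[0],:d.shape[1]]
    P=np.stack([(u-K[0,2])/K[0,0]*d,(v-K[1,2])/K[1,1]*d,d],-1)
    W=(P-t)@R; W[d==0]=np.nan; return W
E
python3 - <<'E'
from h import *
for n in('top','side'):
    im,d=cap(n); cv2.imwrite(f'pics/{n}0.png',im)
    c=get_calibration(n);R,_=cv2.Rodrigues(np.array(c['rvec'],float));print(n,-R.T@np.array(c['tvec']).ravel(),R[2],c['intrinsics'][0][0])
s=robot.observe();print(s)
E
```

```text
top [0.35025339 0.09821364 1.57840475] [ 0.1284207   0.01862931 -0.99154479] 452.3091561597297
side [-0.88000423  0.03377192  1.31630179] [ 0.74149565  0.04841979 -0.66920829] 418.42652814367705
{'time': 0.1, 'qpos': array([ 1.10598275e+00,  3.42662676e-01,  1.52489765e+00, -2.50328961e-05,
        1.27540763e+00, -1.46017649e-01]), 'qvel': array([-0.00153082, -0.00018411, -0.0021259 , -0.00019241, -0.00169114,
        0.00045743]), 'joint_efforts': array([ 1.91052190e-03, -4.32004666e+01, -2.44695264e+01,  7.20566022e-02,
        5.25392080e-02, -2.68398458e-05]), 'tool_pos': array([0.16438106, 0.49822731, 0.22611779]), 'tool_rot': array([-3.14022851e+00, -1.76421012e-04,  2.82280391e+00]), 'contact_force': array([ 0.06887575, -0.53685035,  0.3697623 ]), 'torque': array([ 0.10114863, -0.03628785,  0.0181223 ]), 'grip_force': 0.0, 'opening': 0.0917616231824751}
```

View pics/top0.png

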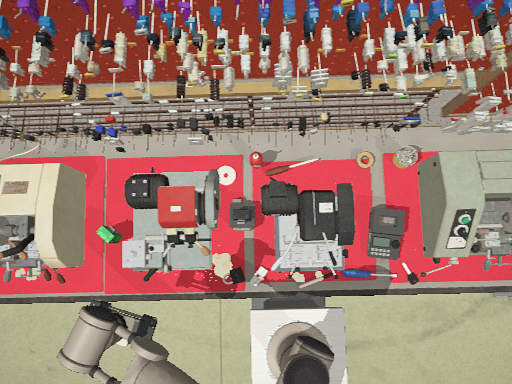

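View pics/side0.png

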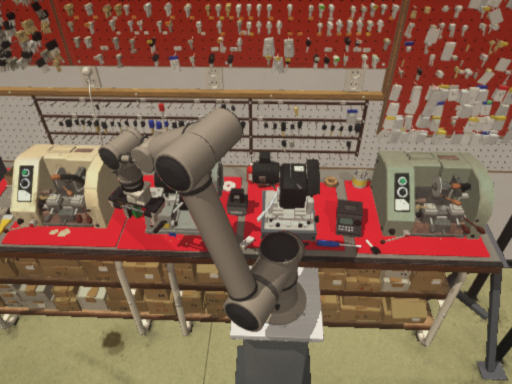

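The top view shows the charger with its pack at about (242,213) and the programmer at (387,232) with its well at about (388,217). The green look-alike is at (108,234). A zoomed crop comes next.

```bash
python3 - <<'E'
from h import *
z=np.load('top.npz');im,d=z['im'],z['d']
a=im[185:245,215:275];b=im[195:265,355:425]
cv2.imwrite('pics/crop0.png',np.hstack([cv2.resize(a,(400,400),interpolation=cv2.INTER_CUBIC),cv2.resize(b,(400,400),interpolation=cv2.INTER_CUBIC)]))
W=cloud('top',d)
np.set_printoptions(linewidth=250,suppress=True)
print((W[190:235:2,226:262:2,2]*1000).round().tolist().__str__().replace('], [','\n'))
print((W[198:262:3,366:410:2,2]*1000).round().tolist().__str__().replace('], [','\n'))
for p in((212,242),(198,242),(228,242),(212,230),(212,256),(216,388),(207,388),(257,388),(232,370),(232,405)):print(p,W[p].round(4))
# obstacles >0.1 high
E
```

```text
[[4.0, 4.0, 0.0, -3.0, -3.0, 0.0, -2.0, 4.0, -1.0, -8.0, -0.0, 2.0, -2.0, 1.0, -4.0, -2.0, -0.0, 217.0
7.0, -5.0, 4.0, -4.0, 4.0, -2.0, -0.0, -5.0, -2.0, 0.0, -0.0, -5.0, -0.0, 2.0, 1.0, -1.0, -6.0, 216.0
5.0, 3.0, -4.0, -4.0, -3.0, 6.0, -8.0, 3.0, 5.0, -4.0, -5.0, -3.0, 3.0, 3.0, 0.0, 2.0, -4.0, 219.0
nan, -4.0, 1.0, 3.0, 2.0, 3.0, 3.0, 2.0, -2.0, -4.0, -5.0, -5.0, -4.0, 3.0, -1.0, 9.0, 5.0, 221.0
0.0, 2.0, 1.0, 6.0, 20.0, 26.0, 21.0, 3.0, -4.0, -9.0, -2.0, 8.0, -1.0, -1.0, 3.0, 6.0, 2.0, 218.0
10.0, 2.0, -0.0, 32.0, 26.0, 24.0, 27.0, 23.0, 5.0, -1.0, -11.0, 1.0, -5.0, 1.0, 2.0, 5.0, -3.0, 223.0
3.0, 5.0, -1.0, 22.0, 28.0, 28.0, 28.0, 26.0, 5.0, -2.0, -3.0, 4.0, -6.0, -0.0, 5.0, 3.0, 1.0, 220.0
3.0, 3.0, 52.0, 51.0, 46.0, 51.0, 52.0, 58.0, 50.0, 55.0, 51.0, 56.0, 52.0, 50.0, 52.0, -9.0, 1.0, -2.0
-6.0, -1.0, 49.0, 57.0, 54.0, 51.0, 49.0, 53.0, 53.0, 52.0, 52.0, 48.0, 49.0, nan, 43.0, 0.0, -4.0, 6.0
1.0, 1.0, 53.0, 57.0, 52.0, 54.0, 57.0, 51.0, 50.0, 54.0, 58.0, 51.0, 53.0, 56.0, 35.0, 2.0, -1.0, -1.0
-2.0, -3.0, 45.0, 102.0, 109.0, 111.0, 112.0, 107.0, 97.0, 107.0, 115.0, 113.0, 54.
[... 3715 characters left out ...]
 20.0, 27.0, 27.0, 32.0, 27.0, 36.0, 26.0, 29.0, 28.0, 26.0, 25.0, 32.0, 3.0, 2.0, 6.0, 5.0, 3.0, 0.0
-2.0, 1.0, 5.0, 2.0, -1.0, 1.0, -6.0, 4.0, 1.0, 24.0, 26.0, 26.0, 16.0, 23.0, 27.0, 26.0, -1.0, 3.0, 1.0, 2.0, 5.0, 4.0
2.0, 2.0, 3.0, 1.0, -3.0, 1.0, -4.0, -6.0, 2.0, -3.0, 0.0, -7.0, 1.0, 2.0, 2.0, 4.0, 1.0, 0.0, -3.0, -1.0, 6.0, 5.0]]
(212, 242) [0.475  0.1733 0.1054]
(198, 242) [ 0.5338  0.1779 -0.0044]
(228, 242) [0.4269 0.1788 0.0226]
(212, 230) [0.481  0.217  0.0487]
(212, 256) [ 0.4827  0.1298 -0.002 ]
(216, 388) [ 0.4524 -0.3145  0.0508]
(207, 388) [ 0.4868 -0.329   0.0045]
(257, 388) [ 0.3157 -0.3126  0.0256]
(232, 370) [ 0.4014 -0.2571  0.025 ]
(232, 405) [ 0.3988 -0.3816  0.0048]
```

View pics/crop0.png

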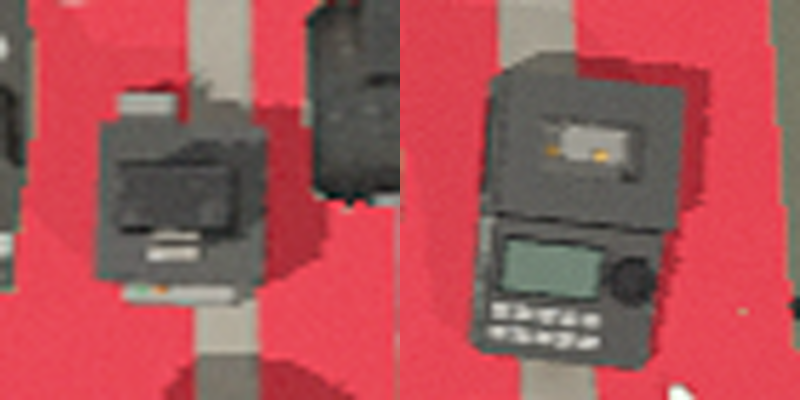

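```bash
cat > fit.py <<'E'
from h import *
from scipy.optimize import differential_evolution as DE
def avg(n,N):
    ims,ds=zip(*[read_camera(n) for _ in range(N)])
    d=np.array(ds);d[d==0]=np.nan
    return np.mean(ims,0),np.nanmedian(d,0)
def rays(n,box):
    c=get_calibration(n);K=np.array(c['intrinsics']);R,_=cv2.Rodrigues(np.array(c['rvec'],float));t=np.array(c['tvec']).ravel()
    r0,r1,c0,c1=box;v,u=np.mgrid[r0:r1,c0:c1]
    return -R.T@t,np.stack([(u-K[0,2])/K[0,0],(v-K[1,2])/K[1,1],1+0*u],-1)@R
def inside(C,D,z,p,sx,sy):
    P=C+D*((z-C[2])/D[...,2])[...,None]
    dx,dy=P[...,0]-p[0],P[...,1]-p[1];c,s=np.cos(p[2]),np.sin(p[2])
    return (abs(c*dx+s*dy)<sx/2)&(abs(-s*dx+c*dy)<sy/2)
def fit(n,box,Wz,z,dz,sx,sy,b,well):
    C,D=rays(n,box);r0,r1,c0,c1=box;Z=Wz[r0:r1,c0:c1]
    m=(Z<z-dz) if well else (Z>z-dz)
    def f(p):
        a=inside(C,D,z,p,sx,sy);a2=inside(C,D,z-dz,p,sx,sy)
        return np.sum((a&a2 if well else a|a2)!=m)
    R=[DE(f,b,seed=i,popsize=25,tol=0,maxiter=80,polish=False) for i in range(3)]
    good=np.concatenate([r.population[r.population_energies<=min(q.fun for q in R)+1] for r in R])
    return good.mean(0),good.std(0),min(r.fun for r in R),int(m.sum())
E
python3 - <<'E'
from fit import *
im,d=avg('top',10);W=cloud('top',d);np.savez('avg.npz',im=im,W=W)
Z=W[...,2]
def med(a):return np.nanmedian(a)
print('pack top',med(Z[212:219,234:248]),'rims',med(Z[206:209,232:250]),med(Z[219,376:400]))
print('pack',fit('top',(205,226,228,256),Z,.1078,.02,.032,.056,[(.45,.52),(.15,.2),(-.2,.2)],False))
print('well',fit('top',(209,228,376,402),Z,.056,.008,.0336,.0576,[(.42,.5),(-.36,-.29),(-.3,.1)],True))
print('charger',fit('top',(200,231,222,262),Z,.052,.012,.080,.086,[(.44,.52),(.15,.2),(-.2,.2)],False))
# height map, 3cm bins
ok=np.isfinite(Z)
X=np.arange(.30,.68,.03);Y=np.arange(.33,-.46,-.03)
for x in X[::-1]:
    print('%.2f'%x,*['%4d'%(1000*np.nanmax(Z[ok&(abs(W[...,0]-x)<.015)&(abs(W[...,1]-y)<.015)],initial=-.001)) for y in Y])
print(Y.round(2))
E
```

```text
pack top 0.10920596428560303 rims 0.0531530740519582 0.01968373745627329
pack (array([ 0.46721369,  0.17927392, -0.05168895]), array([2.71743806e-04, 2.66386410e-05, 1.07538080e-02]), np.float64(24.0), 193)
well (array([ 0.43637923, -0.31058075, -0.13484761]), array([3.69663372e-05, 7.00136501e-05, 3.36121068e-03]), np.float64(7.0), 169)
charger (array([ 0.47056488,  0.17985791, -0.05596644]), array([2.40618493e-05, 2.02188540e-05, 4.69248916e-04]), np.float64(18.0), 619)
0.66    3    4    3    8    8    3   94  150    3    5    2   17  613   20   18    3    3  866   21   22   22    0    4   85   89   81  411
0.63   33   32  115    9    9    3   84   88   26   28   25   20   16    3    4    4    3    5    4   23   22    0    3   71   89  218  220
0.60   33  120  176  150   10    4    3    3   23   25    4    3    4    4    5    4    3    3    5    4    3    0    3    5    4  224  228
0.57   98  150  219  208    3    6    4    3  231  240   -1    3    3    3    4    4    3    3    5    4    3    0    3    4    3  231  235
0.54  240  239  236  220   28   29    3  223  260  260  261  22
[... 660 characters left out ...]
4    3    2    4    3    5   65  160  215  220  222  225  243  243   -1    3   54   58   59   60   59    4  182  191
0.36  145  111   95    4    4    3    2    5    5   98  154  176  118  221  238  214  215    3    3   39   43   43   51   44    3  155  161
0.33   37  103   12   12    3    3    4    4    3  137  140  121  119  121  254  104  101    3    4   31   34   35   35   34    4  127  136
0.30   49   49   13   15   22   20    3   17  122  129  135  129   83   83  259  129   65    3    3    5    3   25   27    9    4    4  106
[ 0.33  0.3   0.27  0.24  0.21  0.18  0.15  0.12  0.09  0.06  0.03  0.
 -0.03 -0.06 -0.09 -0.12 -0.15 -0.18 -0.21 -0.24 -0.27 -0.3  -0.33 -0.36
 -0.39 -0.42 -0.45]
```

```bash
python3 - <<'E'
from fit import *
W=np.load('avg.npz')['W'];Z=W[...,2]
for dz in(.006,.010,.013):print('pack',dz,fit('top',(205,226,228,256),Z,.1078,dz,.032,.056,[(.45,.50),(.16,.2),(-.15,.05)],False))
for dz in(.006,.010,.014):print('well',dz,fit('top',(209,228,376,402),Z,.056,dz,.0336,.0576,[(.42,.46),(-.33,-.29),(-.3,.1)],True))
ok=Z>.125
for (a,b,yc) in((.36,.58,.18),(.33,.55,-.31)):
  for x in np.arange(a,b,.02):
    s=ok&(abs(W[...,0]-x)<.01);y=W[...,1][s]
    print('%.2f'%x,'left',y[y>yc+.01].min().round(3) if (y>yc+.01).any() else 0,'right',y[y<yc-.01].max().round(3))
E
```

```text
pack 0.006 (array([ 0.46839343,  0.17988952, -0.04120682]), array([4.18662837e-05, 5.67741411e-04, 3.93776425e-03]), np.float64(0.0), 165)
pack 0.01 (array([ 0.46721133,  0.18021589, -0.03022406]), array([0.00087796, 0.00045515, 0.01521938]), np.float64(3.0), 167)
pack 0.013 (array([ 0.46709432,  0.18027231, -0.01930527]), array([0.00051374, 0.00044505, 0.01923478]), np.float64(9.0), 173)
well 0.006 (array([ 0.43629026, -0.31053326, -0.13993984]), array([7.39949605e-05, 9.80805947e-05, 5.23384549e-03]), np.float64(6.0), 171)
well 0.01 (array([ 0.43627573, -0.31048345, -0.14515155]), array([7.18369879e-05, 3.39223052e-05, 3.43543867e-03]), np.float64(6.0), 168)
well 0.014 (array([ 0.43637228, -0.31061799, -0.13777091]), array([4.14202216e-05, 2.33970360e-05, 3.18477705e-03]), np.float64(6.0), 164)
0.36 left 0.332 right 0.036
0.38 left 0.325 right 0.04
0.40 left 0.326 right 0.04
0.42 left 0.255 right 0.008
0.44 left 0.25 right -0.003
0.46 left 0.254 right 0.111
0.48 left 0.252 right 0.11
0.50 left 0.251 right 0.113
0.52 left 0.251 right 0.112
0.54 left 0.251 right 0.112
0.56 left 0.255 right 0.096
0.33 left -0.098 right -0.435
0.35 left -0.135 right -0.432
0.37 left -0.161 right -0.433
0.39 left -0.162 right -0.432
0.41 left -0.162 right -0.432
0.43 left -0.162 right -0.432
0.45 left -0.161 right -0.432
0.47 left -0.162 right -0.432
0.49 left -0.162 right -0.432
0.51 left -0.162 right -0.432
0.53 left -0.162 right -0.432
0.55 left -0.162 right -0.432
```

>>> {"method": "send_rows", "body": {"plan": [[[0,0,-0.83],[0,0,0.104]],[[0,0,-0.83],[0,0,0.104]],[[0,0,-0.83],[0,0,0.104]],[[0,0,-0.83],[0,0,0.104]],[[0,0,-0.83],[0,0,0.104]],[[0,0,0],[0,0,0.104]],[[0,0,0],[0,0,0.104]],[[0,0,0],[0,0,0.102]],[[0,0,0],[0,0,0]],[[0,0,0],[0,0,0]]], "gripper": 1, "force": 15}}

```text
time: 1.85
tool_pos: [0.1645, 0.4986, 0.3305]
tool_rot: [3.142, -0.0, 1.522]
contact_force: [-0.5, 0.5, -0.6]
opening: 0.0915
grip_force: 0.0
```

>>> {"method": "send_rows", "body": {"plan": [[[-0.867,0.909,0],[0,0,0]],[[-0.867,0.909,0],[0,0,0]],[[-0.867,0.909,0],[0,0,0]],[[-0.867,0.909,0],[0,0,0]],[[-0.867,0.909,0],[0,0,0]],[[-0.867,0.909,0],[0,0,0]],[[-0.867,0.909,0],[0,0,0]],[[-0.867,0.909,0],[0,0,0]],[[-0.867,0.909,0],[0,0,0]],[[-0.867,0.909,0],[0,0,0]]]}}

```text
time: 3.1
tool_pos: [0.3809, 0.2695, 0.3306]
tool_rot: [3.141, -0.0, 1.522]
contact_force: [0.4, 0.0, 0.0]
opening: 0.0917
grip_force: 0.0
```

>>> {"method": "send_rows", "body": {"plan": [[[-0.867,0.909,0],[0,0,0]],[[-0.867,0.909,0],[0,0,0]],[[-0.867,0.909,0],[0,0,0]],[[-0.867,0.909,0],[0,0,0]],[[0,0,1],[0,0,0]],[[0,0,1],[0,0,0]],[[0,0,1],[0,0,0]],[[0,0,1],[0,0,0]],[[0,0,1],[0,0,0]],[[0,0,0],[0,0,0]]]}}

```text
time: 4.35
tool_pos: [0.4655, 0.1788, 0.2041]
tool_rot: [-3.138, 0.001, 1.521]
contact_force: [-0.0, -0.6, 0.4]
opening: 0.0921
grip_force: 0.0
```

>>> {"method": "send_rows", "body": {"plan": [[[0,0,0.95],[0,0,0]],[[0,0,0.95],[0,0,0]],[[0,0,0.95],[0,0,0]],[[0,0,0.95],[0,0,0]],[[0,0,0.95],[0,0,0]],[[0,0,0.95],[0,0,0]],[[0,0,0],[0,0,0]],[[0,0,0],[0,0,0]],[[0,0,0],[0,0,0]],[[0,0,0],[0,0,0]]]}}

```text
time: 5.6
tool_pos: [0.467, 0.1792, 0.0638]
tool_rot: [3.14, -0.0, 1.519]
contact_force: [-0.7, 0.9, 0.6]
opening: 0.092
grip_force: 0.0
```

```bash
python3 - <<'E'
from h import *
a=[]
for i in range(6):
    im,d=read_camera('side' if i<3 else 'top');s=robot.observe();a.append(np.r_[s['tool_pos'],s['tool_rot'],s['contact_force']])
    if i==2: np.savez('s1.npz',im=im,d=d); s1=im
print(np.round(a,4))
cv2.imwrite('pics/c1.png',np.hstack([cv2.resize(s1[140:260,170:300],(400,370),interpolation=cv2.INTER_CUBIC),cv2.resize(im[160:260,190:300],(400,370),interpolation=cv2.INTER_CUBIC)]))
E
```

```text
[[ 4.6690e-01  1.7920e-01  6.3600e-02  3.1405e+00 -3.0000e-04  1.5192e+00
   7.6500e-02  4.2530e-01 -3.9900e-01]
 [ 4.6680e-01  1.7910e-01  6.3400e-02  3.1408e+00 -3.0000e-04  1.5191e+00
  -7.0460e-01  2.5180e-01  3.9500e-01]
 [ 4.6670e-01  1.7910e-01  6.3300e-02  3.1411e+00 -2.0000e-04  1.5191e+00
  -3.9800e-01  8.1920e-01  1.7850e-01]
 [ 4.6670e-01  1.7910e-01  6.3200e-02  3.1412e+00 -2.0000e-04  1.5190e+00
  -5.8430e-01 -2.2790e-01  7.0190e-01]
 [ 4.6660e-01  1.7910e-01  6.3100e-02  3.1414e+00 -1.0000e-04  1.5191e+00
  -2.7400e-02  9.0300e-02 -1.9050e-01]
 [ 4.6660e-01  1.7910e-01  6.3000e-02  3.1415e+00 -1.0000e-04  1.5191e+00
  -1.1400e-02 -2.5290e-01  3.7600e-02]]
```

View pics/c1.png

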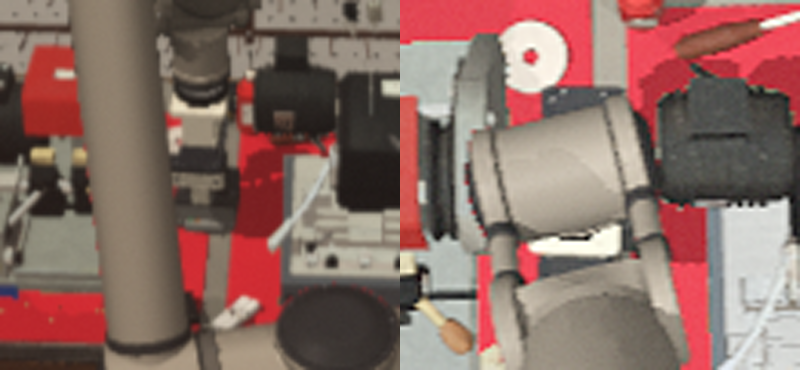

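>>> {"method": "send_rows", "body": {"plan": [[[0.02,0.04,0],[0,0,0]],[[0,0,0],[0,0,0]],[[0,0,0],[0,0,0]],[[0,0,0],[0,0,0]],[[0,0,0],[0,0,0]],[[0,0,0],[0,0,0]],[[0,0,0],[0,0,0]],[[0,0,0],[0,0,0]],[[0,0,0],[0,0,0]],[[0,0,0],[0,0,0]]], "gripper": -0.2, "force": 8}}

```text
time: 7.15
tool_pos: [0.4682, 0.1796, 0.0632]
tool_rot: [3.14, -0.0, 1.519]
contact_force: [2.1, 0.2, 1.7]
opening: 0.037
grip_force: 1.0
```

>>> {"method": "send_rows", "body": {"plan": [[[0,0,0],[0,0,0]],[[0,0,0],[0,0,0]],[[0,0,0],[0,0,0]],[[0,0,0],[0,0,0]],[[0,0,0],[0,0,0]],[[0,0,0],[0,0,0]],[[0,0,0],[0,0,0]],[[0,0,0],[0,0,0]],[[0,0,0],[0,0,0]],[[0,0,0],[0,0,0]]], "gripper": -0.5, "force": 12}}

```text
time: 8.4
tool_pos: [0.4688, 0.1796, 0.0635]
tool_rot: [3.139, -0.001, 1.519]
contact_force: [6.2, -0.1, 3.3]
opening: 0.0327
grip_force: 12.0
```

>>> {"method": "send_rows", "body": {"plan": [[[0,0.04,0],[0,0,0]],[[0,0,0],[0,0,0]],[[0,0,0],[0,0,0]],[[0,0,0],[0,0,0]],[[0,0,0],[0,0,0]],[[0,0,0],[0,0,0]],[[0,0,-0.08],[0,0,0]],[[0,0,-0.08],[0,0,0]],[[0,0,0],[0,0,0]],[[0,0,0],[0,0,0]]], "force": 25}}

```text
time: 9.65
tool_pos: [0.469, 0.1795, 0.0668]
tool_rot: [3.141, -0.0, 1.519]
contact_force: [6.8, 0.1, 0.8]
opening: 0.0321
grip_force: 24.9
```

>>> {"method": "send_rows", "body": {"plan": [[[0,0.05,-0.04],[0,0,0]],[[0,0,0],[0,0,0]],[[0,0,0],[0,0,0]],[[0,0,0],[0,0,0]],[[0,0,-0.05],[0,0,0]],[[0,0,-0.05],[0,0,0]],[[0,0,-0.05],[0,0,0]],[[0,0,-0.05],[0,0,0]],[[0,0,0],[0,0,0]],[[0,0,0],[0,0,0]]]}}

```text
time: 10.9
tool_pos: [0.4696, 0.1794, 0.0729]
tool_rot: [-3.141, 0.0, 1.519]
contact_force: [-0.6, 0.1, -2.6]
opening: 0.032
grip_force: 24.9
```

>>> {"method": "send_rows", "body": {"plan": [[[0,0,-0.2],[0,0,0]],[[0,0,-0.3],[0,0,0]],[[0,0,-0.4],[0,0,0]],[[0,0,-0.6],[0,0,0]],[[0,0,-0.8],[0,0,0]],[[0,0,-0.9],[0,0,0]],[[0,0,-1],[0,0,0]],[[0,0,-1],[0,0,0]],[[0,0,-1],[0,0,0]],[[0,0,-1],[0,0,0]]]}}

```text
time: 12.15
tool_pos: [0.4696, 0.1793, 0.2549]
tool_rot: [3.141, -0.0, 1.519]
contact_force: [-0.3, -0.1, -1.8]
opening: 0.0319
grip_force: 24.9
```

>>> {"method": "send_rows", "body": {"plan": [[[0,0,-1],[0,0,0]],[[0,0,-1],[0,0,0]],[[0,0,-1],[0,0,0]],[[0,0,-0.7],[0,0,0]],[[0,0,0],[0,0,0]],[[0,0,0],[0,0,0]],[[0,0,0],[0,0,0]],[[0,0,0],[0,0,0]],[[0,0,0],[0,0,0]],[[0,0,0],[0,0,0]]]}}

```text
time: 13.4
tool_pos: [0.4698, 0.1794, 0.3454]
tool_rot: [-3.141, -0.0, 1.519]
contact_force: [-0.3, 0.1, -1.0]
opening: 0.0321
grip_force: 24.9
```

```bash
python3 - <<'E'
from fit import *
W=np.load('avg.npz')['W'];Z=W[...,2]
s=(Z>.05)&(Z<.066)&(W[...,0]>.40)&(W[...,0]<.52)&(abs(W[...,1]+.31)<.075)
r=cv2.minAreaRect((W[s][:,:2]*1000).astype(np.float32));print(r)
# regress edges: per-row extreme y, per-col max x
C,D=rays('top',(0,384,0,512));P=C+D*((.056-C[2])/D[...,2])[...,None]
L=[];R=[];T=[]
for v in range(212,226):
    u=np.where(s[v])[0]; L.append(P[v,u.min()]);R.append(P[v,u.max()])
for u in range(376,404):
    v=np.where(s[:,u])[0]; T.append(P[v.min(),u])
L,R,T=map(np.array,(L,R,T))
for E in(L,R):p=np.polyfit(E[:,0],E[:,1],1);print('yaw',np.arctan(p[0]),'y at .4363',np.polyval(p,.4363))
p=np.polyfit(T[:,1],T[:,0],1);print('yaw',-np.arctan(p[0]))
print(fit('top',(205,234,366,410),np.where((Z>.02)&(Z<.05)&(P[...,0]<.455)&(abs(P[...,1]+.31)<.033),.056,Z),.056,.01,.1,.104,[(.43,.47),(-.33,-.29),(-.3,.1)],False))
E
```

```text
((437.36151123046875, -310.4521789550781), (104.41302490234375, 82.27336120605469), 82.133544921875)
yaw -0.11095672467029345 y at .4363 -0.2588231192788578
yaw -0.06734900731595574 y at .4363 -0.3620109591603248
yaw -0.13825218738114475
(array([ 0.43002362, -0.30977594, -0.13489527]), array([1.61155204e-05, 1.74307585e-05, 6.25281008e-04]), np.float64(119.0), 708)
```

>>> {"method": "send_rows", "body": {"plan": [[[-0.983,-0.014,0],[0,0,0]],[[-0.983,-0.014,0],[0,0,0]],[[-0.983,-0.014,0],[0,0,0]],[[-0.983,-0.014,0],[0,0,0]],[[-0.983,-0.014,0],[0,0,0]],[[-0.983,-0.014,0],[0,0,0]],[[-0.983,-0.014,0],[0,0,0]],[[-0.983,-0.014,0],[0,0,0]],[[-0.983,-0.014,0],[0,0,0]],[[-0.983,-0.014,0],[0,0,0]]]}}

```text
time: 14.65
tool_pos: [0.4535, -0.0667, 0.3455]
tool_rot: [3.141, -0.0, 1.519]
contact_force: [0.7, -0.6, -2.7]
opening: 0.0323
grip_force: 24.9
```

>>> {"method": "send_rows", "body": {"plan": [[[-0.983,-0.014,0],[0,0,0]],[[-0.983,-0.014,0],[0,0,0]],[[-0.983,-0.014,0],[0,0,0]],[[-0.983,-0.014,0],[0,0,0]],[[-0.983,-0.014,0],[0,0,0]],[[-0.983,-0.014,0],[0,0,0]],[[-0.983,-0.014,0],[0,0,0]],[[-0.983,-0.014,0],[0,0,0]],[[-0.983,-0.014,0],[0,0,0]],[[-0.983,-0.014,0],[0,0,0.054]]]}}

```text
time: 15.9
tool_pos: [0.4373, -0.3119, 0.3454]
tool_rot: [3.142, -0.0, 1.432]
contact_force: [-0.1, -0.3, -2.8]
opening: 0.0323
grip_force: 24.9
```

>>> {"method": "send_rows", "body": {"plan": [[[0,0,1],[0,0,0]],[[0,0,1],[0,0,0]],[[0,0,1],[0,0,0]],[[0,0,1],[0,0,0]],[[0,0,1],[0,0,0]],[[0,0,1],[0,0,0]],[[0,0,1],[0,0,0]],[[0,0,0.8],[0,0,0]],[[0,0,0],[0,0,0]],[[0,0,0],[0,0,0]]]}}

```text
time: 17.15
tool_pos: [0.4379, -0.3115, 0.1513]
tool_rot: [3.14, 0.001, 1.434]
contact_force: [-0.5, -1.0, -1.9]
opening: 0.0325
grip_force: 24.9
```

```bash
python3 - <<'E'
from fit import *
s1,d=avg('side',5); np.savez('s2.npz',im=s1,d=d); t,dt=avg('top',3);np.savez('t2.npz',im=t,d=dt)
cv2.imwrite('pics/c2.png',np.hstack([cv2.resize(s1[150:245,310:405],(400,400),interpolation=cv2.INTER_CUBIC),cv2.resize(t[185:265,345:425],(400,400),interpolation=cv2.INTER_CUBIC)]))
E
```

```text
[ WARN:0@13.085] global loadsave.cpp:1063 imwrite_ Unsupported depth image for selected encoder is fallbacked to CV_8U.
```

View pics/c2.png

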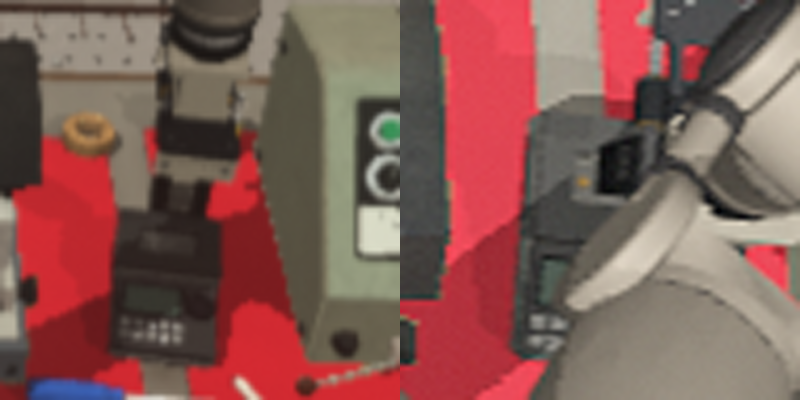

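>>> {"method": "send_rows", "body": {"plan": [[[0,0,0.7],[0,0,0]],[[0,0,0.6],[0,0,0]],[[0,0,0.35],[0,0,0]],[[0,0,0.06],[0,0,0]],[[0,0,0.03],[0,0,0]],[[0,0,0.03],[0,0,0]],[[0,0,0.03],[0,0,0]],[[0,0,0.03],[0,0,0]],[[0,0,0.03],[0,0,0]],[[0,0,0],[0,0,0]]]}}

```text
time: 18.8
tool_pos: [0.4374, -0.311, 0.1039]
tool_rot: [-3.142, -0.0, 1.434]
contact_force: [-0.2, 0.3, -2.0]
opening: 0.0324
grip_force: 24.9
```

Underside about 0.5 mm above the rim by estimate. Feeling downward.

>>> {"method": "send_rows", "body": {"plan": [[[0,0,0.03],[0,0,0]],[[0,0,0.03],[0,0,0]],[[0,0,0.03],[0,0,0]],[[0,0,0.03],[0,0,0]],[[0,0,0.02],[0,0,0]],[[0,0,0],[0,0,0]],[[0,0,0],[0,0,0]],[[0,0,0],[0,0,0]],[[0,0,0],[0,0,0]],[[0,0,0],[0,0,0]]]}}

```text
time: 20.05
tool_pos: [0.4375, -0.3112, 0.1015]
tool_rot: [3.141, 0.001, 1.434]
contact_force: [-2.5, 1.4, 7.2]
opening: 0.0323
grip_force: 24.9
```

```bash
python3 - <<'E'
from h import *
a=[]
for i in range(5):
    read_camera('top');s=robot.observe();a.append(np.r_[s['tool_pos'],s['tool_rot'],s['contact_force'],s['torque']])
print(np.round(a,4))
E
```

```text
[[ 4.3750e-01 -3.1120e-01  1.0150e-01  3.1409e+00  5.0000e-04  1.4343e+00
  -2.1116e+00  2.5600e+00  7.8858e+00  2.2930e-01  5.2170e-01  1.6700e-02]
 [ 4.3750e-01 -3.1120e-01  1.0150e-01  3.1408e+00  6.0000e-04  1.4343e+00
  -2.6309e+00  1.8160e+00  6.7346e+00  2.9640e-01  4.4730e-01 -1.4000e-02]
 [ 4.3750e-01 -3.1120e-01  1.0150e-01  3.1409e+00  5.0000e-04  1.4343e+00
  -2.2590e+00  1.6628e+00  7.0446e+00  2.7060e-01  4.4660e-01  3.4000e-03]
 [ 4.3750e-01 -3.1120e-01  1.0150e-01  3.1409e+00  5.0000e-04  1.4343e+00
  -3.1490e+00  1.7900e+00  7.1172e+00  2.8200e-01  4.7250e-01  2.0900e-02]
 [ 4.3750e-01 -3.1120e-01  1.0150e-01  3.1409e+00  5.0000e-04  1.4344e+00
  -3.0181e+00  1.6891e+00  7.8662e+00  2.7630e-01  4.9200e-01 -1.7800e-02]]
```

>>> {"method": "send_rows", "body": {"plan": [[[0.02,0,0],[0,0,0]],[[0,-0.02,0],[0,0,0]],[[0.02,0,0],[0,0,0]],[[0,-0.02,0],[0,0,0]],[[0,0,0],[0,0,0]],[[0,0,0],[0,0,0]],[[0,0,0],[0,0,0]],[[0,0,0],[0,0,0]],[[0,0,0],[0,0,0]],[[0,0,0],[0,0,0]]]}}

```text
time: 21.55
tool_pos: [0.4373, -0.3109, 0.1014]
tool_rot: [3.139, 0.002, 1.434]
contact_force: [-0.8, -1.2, 5.7]
opening: 0.0322
grip_force: 24.9
```

```bash
cat > o.py <<'E'
from h import *
a=[]
for i in range(4):
    read_camera('top');s=robot.observe();a.append(np.r_[s['tool_pos'],s['tool_rot'],s['contact_force'],s['torque']])
print(np.round(np.mean(a,0),4).tolist(),s['time'])
E
python3 o.py
```

```text
[0.4373, -0.3109, 0.1015, 3.1391, 0.0019, 1.4341, -0.7409, -1.2729, 6.2462, -0.3647, 0.0495, -0.0228] 21.75
```

>>> {"method": "send_rows", "body": {"plan": [[[0,0,-0.06],[0,0,0]],[[0,0,-0.06],[0,0,0]],[[0,0,0],[0,0,0]],[[0,0,0],[0,0,0]],[[0,0,0.04],[0,0,0]],[[0,0,0.04],[0,0,0]],[[0,0,0.04],[0,0,0]],[[0,0,0.02],[0,0,0]],[[0,0,0],[0,0,0]],[[0,0,0],[0,0,0]]]}}

```text
time: 23.0
tool_pos: [0.4366, -0.31, 0.0999]
tool_rot: [3.142, -0.0, 1.434]
contact_force: [-0.1, 0.1, -1.8]
opening: 0.0325
grip_force: 24.9
```

```bash
python3 o.py
```

```text
[0.4366, -0.31, 0.1, 1.5708, -0.0001, 1.4342, -0.0416, -0.112, -2.7314, -0.1782, 0.0884, 0.0006] 23.2
```

>>> {"method": "send_rows", "body": {"plan": [[[0,0,0.08],[0,0,0]],[[0,0,0.08],[0,0,0]],[[0,0,0.08],[0,0,0]],[[0,0,0.08],[0,0,0]],[[0,0,0.08],[0,0,0]],[[0,0,0.08],[0,0,0]],[[0,0,0.08],[0,0,0]],[[0,0,0.08],[0,0,0]],[[0,0,0],[0,0,0]],[[0,0,0],[0,0,0]]]}}

```text
time: 24.45
tool_pos: [0.4365, -0.3099, 0.0839]
tool_rot: [-3.141, -0.0, 1.434]
contact_force: [-0.0, -1.1, -1.8]
opening: 0.0319
grip_force: 24.9
```

>>> {"method": "send_rows", "body": {"plan": [[[0,0,0.06],[0,0,0]],[[0,0,0.06],[0,0,0]],[[0,0,0.06],[0,0,0]],[[0,0,0.06],[0,0,0]],[[0,0,0.06],[0,0,0]],[[0,0,0.06],[0,0,0]],[[0,0,0.05],[0,0,0]],[[0,0,0.04],[0,0,0]],[[0,0,0],[0,0,0]],[[0,0,0],[0,0,0]]]}}

```text
time: 25.7
tool_pos: [0.4365, -0.3099, 0.0726]
tool_rot: [-3.142, -0.0, 1.434]
contact_force: [0.8, -1.7, -2.1]
opening: 0.0323
grip_force: 24.9
```

>>> {"method": "send_rows", "body": {"plan": [[[0,0,0.04],[0,0,0]],[[0,0,0.04],[0,0,0]],[[0,0,0.04],[0,0,0]],[[0,0,0.04],[0,0,0]],[[0,0,0],[0,0,0]],[[0,0,0],[0,0,0]],[[0,0,0],[0,0,0]],[[0,0,0],[0,0,0]],[[0,0,0],[0,0,0]],[[0,0,0],[0,0,0]]]}}

```text
time: 26.95
tool_pos: [0.4366, -0.31, 0.0687]
tool_rot: [3.141, 0.0, 1.434]
contact_force: [-1.0, -1.2, 2.6]
opening: 0.0322
grip_force: 24.9
```

>>> {"method": "send_rows", "body": {"plan": [[[0,0,0.03],[0,0,0]],[[0,0,0.03],[0,0,0]],[[0,0,0.03],[0,0,0]],[[0,0,0.03],[0,0,0]],[[0,0,0],[0,0,0]],[[0,0,0],[0,0,0]],[[0,0,0],[0,0,0]],[[0,0,0],[0,0,0]],[[0,0,0],[0,0,0]],[[0,0,0],[0,0,0]]]}}

```text
time: 28.2
tool_pos: [0.4366, -0.31, 0.0657]
tool_rot: [3.141, 0.0, 1.434]
contact_force: [-0.6, -0.9, 6.0]
opening: 0.0322
grip_force: 24.9
```

>>> {"method": "send_rows", "body": {"plan": [[[0,0,0.02],[0,0,0]],[[0,0,0.02],[0,0,0]],[[0,0,0],[0,0,0]],[[0,0,0],[0,0,0]],[[0,0,0],[0,0,0]],[[0,0,0],[0,0,0]],[[0,0,0],[0,0,0]],[[0,0,0],[0,0,0]],[[0,0,0],[0,0,0]],[[0,0,0],[0,0,0]]]}}

```text
time: 29.45
tool_pos: [0.4366, -0.31, 0.0648]
tool_rot: [3.141, 0.0, 1.434]
contact_force: [-0.2, -0.2, 5.6]
opening: 0.0322
grip_force: 24.9
```

```bash
python3 o.py
```

```text
[0.4366, -0.31, 0.0648, 3.1414, 0.0001, 1.4342, -0.7196, -1.1994, 5.7425, -0.2596, 0.2248, -0.0053] 29.65
```

>>> {"method": "send_rows", "body": {"plan": [[[0,0,0.02],[0,0,0]],[[0,0,0.02],[0,0,0]],[[0,0,0],[0,0,0]],[[0,0,0],[0,0,0]],[[0,0,0],[0,0,0]],[[0,0,0],[0,0,0]],[[0,0,0],[0,0,0]],[[0,0,0],[0,0,0]],[[0,0,0],[0,0,0]],[[0,0,0],[0,0,0]]]}}

```text
time: 30.9
tool_pos: [0.4367, -0.31, 0.064]
tool_rot: [3.141, 0.0, 1.434]
contact_force: [-1.0, -1.5, 6.7]
opening: 0.0321
grip_force: 24.9
```

>>> {"method": "send_rows", "body": {"plan": [[[0,0,0.02],[0,0,0]],[[0,0,0],[0,0,0]],[[0,0,0],[0,0,0]],[[0,0,0],[0,0,0]],[[0,0,0],[0,0,0]],[[0,0,0],[0,0,0]],[[0,0,0],[0,0,0]],[[0,0,0],[0,0,0]],[[0,0,0],[0,0,0]],[[0,0,0],[0,0,0]]], "gripper": 1}}

```text
time: 32.15
tool_pos: [0.4365, -0.3099, 0.0632]
tool_rot: [-3.142, -0.0, 1.434]
contact_force: [-0.4, -0.2, -0.5]
opening: 0.0917
grip_force: 0.0
```

>>> {"method": "send_rows", "body": {"plan": [[[0,0,-0.5],[0,0,0]],[[0,0,-1],[0,0,0]],[[0,0,-1],[0,0,0]],[[0,0,-1],[0,0,0]],[[0,0,-1],[0,0,0]],[[0,0,-1],[0,0,0]],[[0,0,0],[0,0,0]],[[0,0,0],[0,0,0]],[[0,0,0],[0,0,0]],[[0,0,0],[0,0,0]]]}}

```text
time: 33.4
tool_pos: [0.4363, -0.3097, 0.1999]
tool_rot: [-3.14, -0.001, 1.434]
contact_force: [0.8, 0.1, -0.3]
opening: 0.0918
grip_force: 0.0
```

```bash
python3 - <<'E'
from fit import *
s1,d=avg('side',8);W=cloud('side',d);t,dt=avg('top',3);T=cloud('top',dt)
for n,w in(('side',W),('top',T)):
    m=(abs(w[...,0]-.437)<.012)&(abs(w[...,1]+.31)<.018)&(w[...,2]<.16)&(w[...,2]>.07)
    z=w[...,2][m];print(n,m.sum(),np.percentile(z,[10,50,90]) if m.any() else 0)
m=(abs(W[...,0]-.437)<.012)&(abs(W[...,1]+.22)<.2)
m=(abs(W[...,1]+.31)<.03)&(W[...,0]>.41)&(W[...,0]<.47)&(W[...,2]>.075)&(W[...,2]<.15)
print(W[m][::3].round(3).tolist()[:40])
cv2.imwrite('pics/c3.png',np.hstack([cv2.resize(s1[150:245,310:405],(400,400),interpolation=cv2.INTER_CUBIC),cv2.resize(t[185:265,345:425],(400,400),interpolation=cv2.INTER_CUBIC)]).astype(np.uint8))
E
```

```text
side 46 [0.08927009 0.11629737 0.1186766 ]
top 74 [0.11544505 0.11773677 0.11996114]
[[0.458, -0.285, 0.115], [0.449, -0.284, 0.118], [0.449, -0.296, 0.118], [0.452, -0.31, 0.116], [0.45, -0.322, 0.117], [0.444, -0.283, 0.117], [0.442, -0.296, 0.118], [0.445, -0.309, 0.116], [0.446, -0.321, 0.116], [0.445, -0.334, 0.117], [0.437, -0.287, 0.117], [0.436, -0.299, 0.118], [0.437, -0.312, 0.117], [0.436, -0.324, 0.12], [0.437, -0.336, 0.119], [0.43, -0.29, 0.118], [0.429, -0.302, 0.119], [0.434, -0.316, 0.115], [0.431, -0.328, 0.118], [0.449, -0.283, 0.094], [0.428, -0.29, 0.114], [0.425, -0.302, 0.117], [0.424, -0.314, 0.119], [0.424, -0.326, 0.119], [0.443, -0.282, 0.094], [0.428, -0.291, 0.108], [0.425, -0.303, 0.112], [0.424, -0.315, 0.113], [0.42, -0.326, 0.116], [0.432, -0.28, 0.098], [0.425, -0.291, 0.106], [0.431, -0.305, 0.1], [0.431, -0.318, 0.1], [0.422, -0.327, 0.11], [0.43, -0.281, 0.095], [0.423, -0.291, 0.102], [0.419, -0.303, 0.105], [0.419, -0.315, 0.106], [0.418, -0.327, 0.107], [0.427, -0.285, 0.092]]
```

View pics/c3.png

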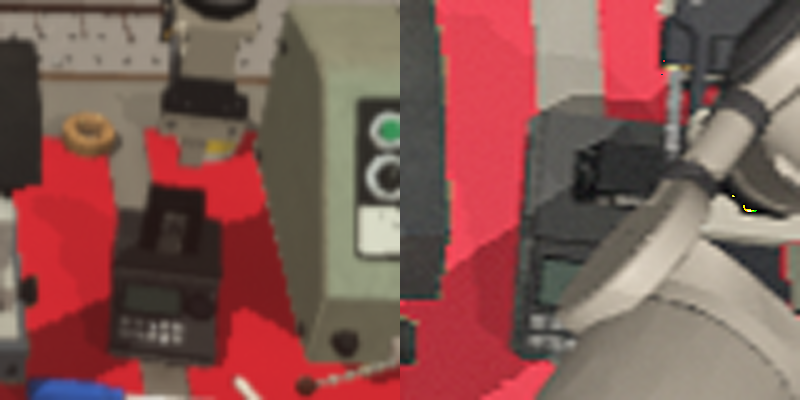

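The pack top is at 0.1177 m, about 5 mm too high, so it isn't latched. I'll press gently on its top with the fingers closed.

>>> {"method": "send_rows", "body": {"plan": [[[0,0,0],[0,0,0]],[[0,0,0],[0,0,0]],[[0,0,0],[0,0,0]],[[0,0,0],[0,0,0]],[[0,0,0.8],[0,0,0]],[[0,0,0.8],[0,0,0]],[[0,0,0.8],[0,0,0]],[[0,0,0.5],[0,0,0]],[[0,0,0.2],[0,0,0]],[[0,0,0.06],[0,0,0]]], "gripper": -1, "force": 20}}

```text
time: 35.2
tool_pos: [0.4367, -0.3101, 0.1218]
tool_rot: [3.141, 0.0, 1.434]
contact_force: [-0.4, 0.8, 0.4]
opening: 0.001
grip_force: 0.0
```

>>> {"method": "send_rows", "body": {"plan": [[[0,0,0.02],[0,0,0]],[[0,0,0.02],[0,0,0]],[[0,0,0.02],[0,0,0]],[[0,0,0.02],[0,0,0]],[[0,0,0.02],[0,0,0]],[[0,0,0.02],[0,0,0]],[[0,0,0],[0,0,0]],[[0,0,0],[0,0,0]],[[0,0,0],[0,0,0]],[[0,0,0],[0,0,0]]]}}

```text
time: 36.45
tool_pos: [0.4366, -0.3099, 0.1187]
tool_rot: [3.142, -0.0, 1.434]
contact_force: [0.2, -0.5, -0.1]
opening: 0.0009
grip_force: 0.0
```

Now at 0.1185. Press down in 0.5 mm rows.

>>> {"method": "send_rows", "body": {"plan": [[[0,0,0.03],[0,0,0]],[[0,0,0.03],[0,0,0]],[[0,0,0.03],[0,0,0]],[[0,0,0.03],[0,0,0]],[[0,0,0.02],[0,0,0]],[[0,0,0.02],[0,0,0]],[[0,0,0],[0,0,0]],[[0,0,0],[0,0,0]],[[0,0,0],[0,0,0]],[[0,0,0],[0,0,0]]]}}

```text
time: 37.7
tool_pos: [0.4367, -0.3104, 0.1161]
tool_rot: [3.14, 0.001, 1.434]
contact_force: [-2.5, 1.3, 10.4]
opening: 0.0007
grip_force: 5.1
```

>>> {"method": "send_rows", "body": {"plan": [[[0,0,0.02],[0,0,0]],[[0,0,0],[0,0,0]],[[0,0,0.02],[0,0,0]],[[0,0,0],[0,0,0]],[[0,0,0],[0,0,0]],[[0,0,0],[0,0,0]],[[0,0,0],[0,0,0]],[[0,0,0],[0,0,0]],[[0,0,0],[0,0,0]],[[0,0,0],[0,0,0]]]}}

```text
time: 38.95
tool_pos: [0.4367, -0.3104, 0.1152]
tool_rot: [3.14, 0.001, 1.434]
contact_force: [-3.3, 0.4, 12.6]
opening: 0.0002
grip_force: 5.7
```

>>> {"method": "send_rows", "body": {"plan": [[[0,0,0.02],[0,0,0]],[[0,0,0],[0,0,0]],[[0,0,0.02],[0,0,0]],[[0,0,0],[0,0,0]],[[0,0,0.01],[0,0,0]],[[0,0,0],[0,0,0]],[[0,0,0],[0,0,0]],[[0,0,0],[0,0,0]],[[0,0,0],[0,0,0]],[[0,0,0],[0,0,0]]]}}

```text
time: 40.2
tool_pos: [0.4366, -0.3104, 0.1139]
tool_rot: [3.141, 0.001, 1.434]
contact_force: [-3.5, 1.6, 11.1]
opening: 0.0005
grip_force: 5.6
```

>>> {"method": "send_rows", "body": {"plan": [[[0,0,0.02],[0,0,0]],[[0,0,0],[0,0,0]],[[0,0,0.02],[0,0,0]],[[0,0,0],[0,0,0]],[[0,0,0.01],[0,0,0]],[[0,0,0],[0,0,0]],[[0,0,0.01],[0,0,0]],[[0,0,0],[0,0,0]],[[0,0,0],[0,0,0]],[[0,0,0],[0,0,0]]]}}

```text
time: 41.45
tool_pos: [0.4365, -0.3104, 0.1125]
tool_rot: [3.141, 0.001, 1.434]
contact_force: [-4.3, 1.8, 12.4]
opening: 0.0005
grip_force: 6.2
```

>>> {"method": "send_rows", "body": {"plan": [[[0,0,0.02],[0,0,0]],[[0,0,0],[0,0,0]],[[0,0,0.02],[0,0,0]],[[0,0,0],[0,0,0]],[[0,0,0.01],[0,0,0]],[[0,0,0],[0,0,0]],[[0,0,0],[0,0,0]],[[0,0,0],[0,0,0]],[[0,0,0],[0,0,0]],[[0,0,0],[0,0,0]]]}}

```text
time: 42.7
tool_pos: [0.4363, -0.3102, 0.1108]
tool_rot: [3.141, 0.001, 1.434]
contact_force: [-3.4, 1.3, 10.0]
opening: 0.0004
grip_force: 4.8
```

>>> {"method": "send_rows", "body": {"plan": [[[0,0,0.02],[0,0,0]],[[0,0,0],[0,0,0]],[[0,0,0.01],[0,0,0]],[[0,0,0],[0,0,0]],[[0,0,0],[0,0,0]],[[0,0,0],[0,0,0]],[[0,0,0],[0,0,0]],[[0,0,0],[0,0,0]],[[0,0,0],[0,0,0]],[[0,0,0],[0,0,0]]]}}

```text
time: 43.95
tool_pos: [0.4364, -0.3103, 0.1106]
tool_rot: [3.141, 0.001, 1.434]
contact_force: [-4.7, 1.9, 12.5]
opening: 0.0004
grip_force: 6.6
```

>>> {"method": "send_rows", "body": {"plan": [[[0,0,-0.05],[0,0,0]],[[0,0,-0.1],[0,0,0]],[[0,0,-0.5],[0,0,0]],[[0,0,-1],[0,0,0]],[[0,0,-1],[0,0,0]],[[0,0,-1],[0,0,0]],[[0,0,-0.5],[0,0,0]],[[0,0,0],[0,0,0]],[[0,0,0],[0,0,0]],[[0,0,0],[0,0,0]]]}}

```text
time: 45.2
tool_pos: [0.4362, -0.3096, 0.2117]
tool_rot: [-3.14, -0.001, 1.434]
contact_force: [-0.9, -0.1, -0.3]
opening: 0.0008
grip_force: 0.0
```

```bash
python3 - <<'E'
from fit import *
s1,d=avg('side',8);W=cloud('side',d);t,dt=avg('top',5);T=cloud('top',dt)
for n,w in(('side',W),('top',T)):
    m=(abs(w[...,0]-.439)<.010)&(abs(w[...,1]+.31)<.018)&(w[...,2]<.16)&(w[...,2]>.1)
    z=w[...,2][m];print(n,m.sum(),np.percentile(z,[10,50,90]) if m.any() else 0)
    r=(w[...,0]>.465)&(w[...,0]<.475)&(w[...,1]>-.31)&(w[...,1]<-.27)&(w[...,2]<.08);print('rim',r.sum(),np.median(w[...,2][r]))
A=np.load('avg.npz')['W'];r=(A[...,0]>.465)&(A[...,0]<.475)&(A[...,1]>-.31)&(A[...,1]<-.27);print('rim before',np.median(A[...,2][r]))
cv2.imwrite('pics/c4.png',cv2.resize(s1[170:245,320:395],(500,500),interpolation=cv2.INTER_CUBIC).astype(np.uint8))
print(robot.observe()['time'])
E
```

```text
side 30 [0.11090914 0.11286737 0.11461745]
rim 5 0.0583002346664327
top 52 [0.11091669 0.11311158 0.11470896]
rim 36 0.05701525555622438
rim before 0.05701390790224734
45.85
```

View pics/c4.png

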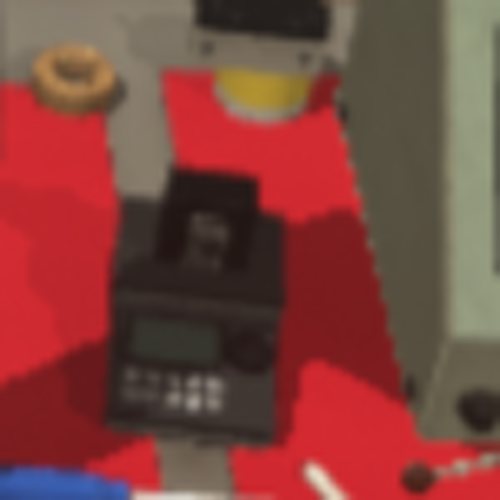

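The pack sits in the programmer well, centred near (212,225) in the crop. Its top is 56.1 mm above the rim, against 55.8 mm expected when latched, and the gripper is clear. Handing in.

```bash
python3 -c "
from cell import robot
print(robot.hand_in())"
```

```text
the job is handed in; nothing more can be done
None
```

The pack is out of the charger and sits in the programmer's well, latched as far as I can measure (top 56.1 mm above the rim, 55.8 mm expected); it needed a gentle push on its top (about 12 N) to snap in, and the job was handed in at about 46 s with the gripper clear, no verdict shown.

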